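# Load the tube rack into the bench mixer and lock its gate

## Robot

A 7-joint arm with a two-finger parallel gripper is mounted at the origin on a cart in front of the work surface, level with it; the furniture and walls round the work are solid. World frame = base frame: x ahead of the robot, y to its left, z up, the work surface at z = 0. Lengths are in m, angles in rad, forces in N, time in s.
With the tool pointing down it reaches from about 0.35 to 0.9 m from the base axis. Payload 19.9 kg.
Tool frame: the origin (TCP) lies between the finger pads; the fingertips stand 17 mm ahead of it and the grasp point (between the pads) lies 2 mm behind it; z points along the fingers, y is the direction in which the jaws open and shut (so a half turn about z gives the same grasp; the last joint's range is limited). The gripper opens to 85 mm and grips with 20 to 120 N. Pads are 22 mm wide; open, the fingers measure 114 mm over their backs; the gripper's body (76 mm by 85 mm) begins 54 mm behind the grasp point. The pads swing forward as they close: fully open they stand 13 mm farther back than shut.
Start: joints at [1.196, 0.417, -0.01, 1.614, 0.005, 1.111, -0.053], TCP at [0.205, -0.59, 0.248] pointing down, gripper open.
Joint ranges: [-2.81, 2.81], [-0.39, 2.02], [-1.27, 1.25], [0.06, 2.57], [-1.19, 4.33], [0.19, 2], [-2.82, 2.82]. Speed limits (rad/s): [1.89, 1.89, 2.39, 2.39, 3.01, 3.01, 3.01].

## Interface

Orientations are given as a unit quaternion [w, x, y, z].
In Python, from workcell import monitor, get_image, get_calibration, job gives the robot as it stands. The module is installed in compiled form; this text tells all that it offers.
- The arm moves only by the tool step_arm, never from a script. Its argument "plan" is a list of rows, each a list of 7 numbers: the turn, a rotation vector about the tool's x, y, z in degrees, then the shift along the tool's x, y, z in cm, then the opening, from 0 (shut) to 1 (fully open). In form: [[rx, ry, rz, dx, dy, dz, grip], ...]. A call has 1 to 20 rows; each row is the pose to reach, as a shift and turn from the pose measured when the call began, along the tool's axes at that moment; what a row does not reach only later rows make up. A row lasts 1/8 s, in which the tool goes at most 62.5 mm and 10.7 degrees, less where a joint would pass 70% of its speed; a pose out of reach is approached as far as the arm can. A call with a gripper value outside its range is refused whole. The fingers move at their own pace and stop on an object; "squeeze" is the grip in N (left out, the last holds). Time passes only in rows, so rows that repeat a pose let the fingers close. It gives the time, the measured TCP pose, the force and the opening at its end, in the units of the state.
- monitor.sense(): the state, without advancing time (a new reading comes with each control period).
- get_image(name): name is "scene" or "side" or "wrist"; returns (picture, depth): 384x512x3 uint8, red, green, blue; 384x512 float32, m along the optical axis (not along the pixel's ray), 0 where there is no reading.
- get_calibration(name): a dict with "K" (3x3 intrinsics, pixels), "R" (3x3) and "t" (3): a world point X has camera coordinates R X + t. Camera axes: x right, y down, z forward; pixel columns grow to the right and rows downward; lengths in m; the calibration is good to about 2 mm. A picture is of the moment at which its call begins: read the wrist's pose just before it. get_calibration takes no time and is no camera call; for the wrist camera it gives the pose at the moment of the call.
- job.sign_off(): hands the job in, once; it reports no verdict.
The state is a dict: "clock": time; "joints": joint angles; "qvel": joint speeds; "tau": joint torques, N m; "eef_pos": TCP position; "orientation": TCP orientation; "wrist_force": force on the tool from outside, world axes, zero at the start; "torque": the same for the moment, N m; "opening": opening from 0.0 (shut) to 1.0 (fully open).
Only numpy, scipy, OpenCV 4.12 (cv2) and the standard library are available. Lean on these libraries where they do the work, as an engineer would, in place of code of your own. Each camera call takes 0.05 s, during which the arm holds its last target. There are 200 camera calls.

## Task

Load the rack of blood tubes into the mixer: push it along the bay until it is fully home against the end stop, swing the yellow gate shut across the front of it, then push the red screw-knob on the gate down into its collar and turn it clockwise until its thread has caught and it stops, so that it stays down by itself. Only when the gate is screwed shut, press the green start button fully down. Keep the tubes standing in the rack and leave the other things on the table alone.

Things in the scene. Friction and masses are not known exactly. Their poses are not given: they have to be found in the camera images.
- mixer: White bench mixer, housing x -125..125, y -120..96 mm, fixed. Origin on the table; +x into the bay, +y left, z up. Deck at z = 30 mm. Bay: two aluminium walls along x, 60 mm apart, 34 mm high, x -15..103 mm, end stop face at x = 103. Gate hinge post front left of the bay, round collar for the knob (60 mm across) front right, start button in the front right corner.
- bay_home (a point): Point on the deck where the rack's origin lies when the rack is fully home: x = 40, y = 0, z = 30 mm in the mixer's frame; axes as the mixer's.
- rack: Clear tube rack, 54 (own x) x 124 (own y) x 63 mm high, on the deck, its own y along the bay (pointing out of it). Origin: centre of its underside. Ends are solid plates 54 wide. It starts half in the bay, sticking out in front. Three tubes stand in its rear holes, tops 93 mm above its underside.
- tube_purple: Blood tube with purple cap, 16 dia x 90 mm, loose in the rack; origin at the centre of its foot, z along the tube.
- tube_green: Blood tube with green cap, as above.
- tube_red: Blood tube with red cap, as above.
- gate (a joint): Angle of the yellow gate (rad): 0 = shut across the bay (the bar points along the mixer's -y, held by a stop), growing as it swings open towards the mixer's -x and on to its left, up to 2.5. It stays where it is left.
- gate_hinge (a point): On the gate's upright hinge axis at mid height of the bar: x = -34, y = 55, z = 75 mm in the mixer's frame. Bar 12 mm thick, 26 mm high (z 62..88), 130 mm from hinge to the knob's axis; at gate angle a it points along (-sin a, -cos a) in the mixer's frame. Shut, its inner face is 6 mm from the home rack.
- knob_post (a point): Centre of the collar's mouth, where the knob's stem must go: x = -34, y = -75, z = 53.5 mm in the mixer's frame; the knob is over it when the gate is shut.
- knob_grip (a point): On the knob's upright axis, in its red wing bar: 70 mm long (this point's x axis), 16 mm thick (its y axis), 30 mm high; the point is 2 mm above the bar's mid height (bar from 17 below to 13 mm above the point). The knob is captive on the gate's free end and rides with it.
- knob_press (a joint): How far the knob is pushed down against its spring (m): 0 = up, 0.018 = bottom; 3 N to start, 6 N at the bottom. It must be down by at least 0.013 for its lug to pass under the collar's lip when turned; once there it is held at about 0.012 to 0.015.
- knob_turn (a joint): Turn of the knob (rad), growing clockwise seen from above; range -0.3 to 1.25 (stop). Below 0.3 the lug can sink into the collar; past that it catches only if pushed down before (if up, it runs idle over the lip). At 0 with the gate shut the wing bar lies along the mixer's x axis.
- start_top (a point): Centre of the top of the green start button, 40 mm across, in the front right corner of the mixer: x = -98, y = -88, z = 52 mm in the mixer's frame.
- start (a joint): Travel of the start button (m): 0 = up, 0.006 = fully down (5 N); springs back.
- specimen_cup: The nearer specimen cup with yellow lid, right of the mixer, 65 dia x 64 mm; bystander. Origin at the centre of its underside.
- wash_bottle: The nearer white wash bottle with red spout, right of the mixer, 98x66x192 mm; bystander. Origin at its underside.
- saline: Clear saline bottle, 74 dia x 171 mm; bystander. Origin at the centre of its underside.
Mind the look-alikes: they are no part of the job. What is shaped like the rack but brown or pink is not meant.

How it is judged:
On the way, in this order (a step that is already met when the one before it is completed fails the run):
1. the rack is fully home in the bay (x of rack in the frame of bay_home above -0.004 m and y of rack in the frame of bay_home between -0.006 and 0.006 m and z of rack in the frame of bay_home below 0.004 m), for 0.2 s.
2. the gate is shut across the bay (all of step 1 and value of joint gate below 0.04 rad), for 0.2 s.
3. the knob is pushed down and turned clockwise until its thread holds (all of step 2 and value of joint knob_turn above 1.05 rad and value of joint knob_press above 0.01 m), for 0.2 s.
4. the start button is pressed fully (value of joint start above 0.0045 m), for 0.05 s.
At the end, for the whole second after the job is handed in: Rack flat on the deck, within 4 mm of home along the bay and 6 mm across, at rest; gate within 0.04 rad of shut; knob turned to at least 1.05 rad and staying down by at least 10 mm; start button up again (below 2 mm); tubes upright in the rack (tilt below 0.3 rad) (all of step 3 and value of joint start below 0.002 m and linear speed of rack below 0.02 m/s and velocity of joint knob_turn below 0.05 rad/s and angle between each of tube_purple, tube_green, tube_red's own z axis and vertical below 0.3 rad); the robot touches nothing.
It fails at once if a tube falls over or out of the rack (angle between any of tube_purple, tube_green, tube_red's own z axis and vertical above 0.5 rad).
It fails at once if the start button is pressed before the gate is screwed shut (value of joint start above 0.004 m and not (value of joint gate below 0.04 rad and value of joint knob_turn above 1.05 rad and value of joint knob_press above 0.01 m)).
It fails at once if a bystander (specimen cup, wash bottle, saline bottle) is shifted by more than 3 cm (distance of any of specimen_cup, wash_bottle, saline from where it was at the start of the episode above 0.03 m).
It also fails if it takes over 67 s, if anything falls off the work surface, if the arm or the gripper's body presses on something with over 40 N, if the wrist force passes 120 N, or if a joint passes its speed limit or range.

## Working session

There is one attempt and no reset: what is moved stays moved. The work goes in short steps, Python scripts to look and compute and a tool call to move; the robot and the scene stay as the last step left them, time stands still between calls to the robot, and variables do not carry over. Pictures are saved under pics/ and viewed, about 8 in all and at most 12, crops included, and the job is handed in when it is done.

Besides the shell and the picture viewer there is one more tool, called after "Call:" as name([rows], argument=value, ...), one row to a line, values as JSON. step_arm: Moves the arm, as the interface text tells. Its arguments: {"type":"object","properties":{"plan":{"type":"array","items":{"type":"array","items":{"type":"number"}}},"squeeze":{"type":"number"}},"required":["plan"]}

```bash
mkdir -p pics; cat > h.py <<'E'
import numpy as np, cv2
from workcell import monitor, get_image, get_calibration, job
from scipy.spatial.transform import Rotation as Rn
def snap(n):
    c=get_calibration(n); im,d=get_image(n); np.savez('last_%s.npz'%n,im=im,d=d,**{k:np.array(c[k]) for k in 'KRt'}); return im,d,c
def cloud(d,c):
    K,R,t=[np.array(c[k]) for k in 'KRt']
    v,u=np.mgrid[:d.shape[0],:d.shape[1]]
    P=np.stack([(u-K[0,2])/K[0,0]*d,(v-K[1,2])/K[1,1]*d,d],-1)
    W=(P-t.reshape(3))@R; W[d<=0]=np.nan
    return W
def save(im,n): cv2.imwrite('pics/'+n,im[...,::-1])
E
python3 - <<'E'
from h import *
a,d,c=snap('scene'); b,d2,c2=snap('side')
save(a,'scene0.png'); save(b,'side0.png')
print(monitor.sense())
for k in (c,c2): print(-np.array(k['R']).T@np.array(k['t']).ravel())
E
```

```text
{'clock': 0.1, 'joints': array([ 1.19550281,  0.41792121, -0.01028443,  1.61412773,  0.00469734,
        1.11067467, -0.05303297]), 'qvel': array([ 7.91602892e-04, -2.90554883e-03,  8.60753003e-04, -1.85943499e-03,
       -1.71545056e-03, -2.89148405e-04,  8.09998562e-05]), 'tau': array([ 1.22361369e-03, -8.65808487e+01,  6.80059679e-01, -4.35632694e+01,
        1.91760570e-02,  5.01289585e-03,  3.45575472e-05]), 'eef_pos': array([ 0.204655  , -0.59023117,  0.24771279]), 'orientation': array([-5.36630998e-04,  9.86108462e-01,  1.66101762e-01, -1.36602970e-04]), 'wrist_force': array([ 0.03672503, -0.38866098, -0.09005448]), 'torque': array([ 0.00064139, -0.02458621,  0.00662183]), 'opening': 1.0010593686297315}
[-0.08056481  0.82513353  0.64986865]
[0.0199343  0.7899171  0.55232763]
```

View pics/scene0.png

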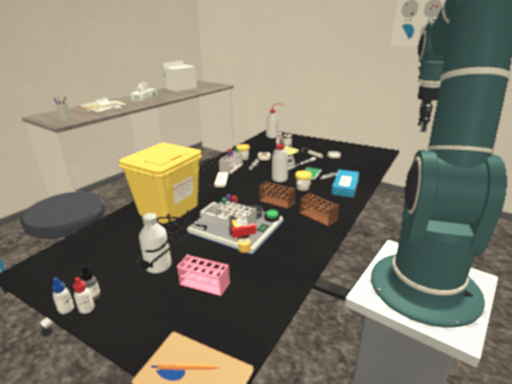

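View pics/side0.png

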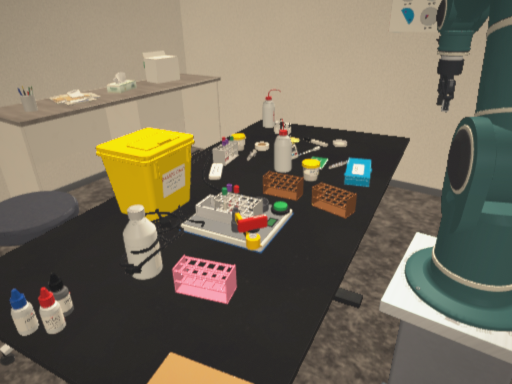

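Scene view: mixer at about (235,222), with the clear rack and capped tubes in it. The look-alikes are the brown racks at (277,194) and (320,208), the pink rack at (204,274) and a grey rack at the back at (230,160). I choose the rack on the mixer and check it in a close crop.

```bash
python3 - <<'E'
from h import *
z=np.load('last_side.npz'); im=z['im']; W=cloud(z['d'],z)
save(cv2.resize(im[165:261,172:300],None,fx=6,fy=6,interpolation=cv2.INTER_CUBIC),'crop.png')
zs=np.load('last_scene.npz')
for n,z in (('side',z),('scene',zs)):
    im=z['im'].astype(int);W=cloud(z['d'],z);hsv=cv2.cvtColor(z['im'],cv2.COLOR_RGB2HSV)
    H,S,V=hsv[...,0],hsv[...,1],hsv[...,2]
    box=np.zeros(H.shape,bool); 
    if n=='side': box[175:255,175:300]=1
    else: box[185:255,180:290]=1
    for nm,m in (('red',((H<6)|(H>174))&(S>150)&(V>90)),('green',(H>50)&(H<85)&(S>120)),('yel',(H>18)&(H<32)&(S>150)),('purple',(H>120)&(H<160)&(S>60))):
        k,l,st,ce=cv2.connectedComponentsWithStats((m&box).astype(np.uint8))
        for i in range(1,k):
            if st[i,4]>=8:
                p=W[l==i]; print(n,nm,st[i],np.nanmedian(p,0).round(3),np.nanmin(p,0).round(3),np.nanmax(p,0).round(3))
E
```

```text
side red [233 185   6   8  41] [0.583 0.077 0.114] [ 0.577 -0.145 -0.003] [0.752 0.083 0.122]
side red [238 216  29  17 340] [0.431 0.22  0.127] [0.409 0.188 0.108] [0.453 0.244 0.139]
side green [222 187   5   7  28] [0.601 0.105 0.117] [ 0.596 -0.107 -0.004] [0.78  0.109 0.122]
side green [274 201  14  10 114] [ 0.494 -0.009  0.05 ] [ 0.475 -0.121 -0.003] [0.566 0.008 0.054]
side yel [175 175  16  35 326] [0.804 0.064 0.036] [ 0.797 -0.118 -0.003] [0.953 0.11  0.098]
side yel [235 213   7  10  44] [0.525 0.152 0.086] [0.508 0.136 0.066] [0.536 0.163 0.088]
side yel [245 232  16  18 186] [0.427 0.222 0.081] [0.416 0.123 0.028] [0.48  0.23  0.108]
side purple [226 183   6   9  41] [0.604 0.08  0.113] [ 0.599 -0.141 -0.003] [0.787 0.085 0.122]
scene red [232 196   5   6  23] [0.584 0.077 0.117] [ 0.578 -0.108 -0.001] [0.741 0.085 0.124]
scene red [231 226  25  11 206] [0.433 0.221 0.126] [0.412 0.161 0.073] [0.524 0.246 0.138]
scene green [222 198   4   4  10] [0.602 0.106 0.121] [0.599 0.1   0.115] [0.61  0.112 0.122]
scene green [266 209  12   9  83] [ 0.495 -0.009  0.049] [ 0.477 -0.107 -0.003] [0.567 0.01  0.053]
scene yel [180 185  18  32 285] [0.807 0.076 0.028] [ 0.797 -0.093 -0.004] [0.944 0.13  0.092]
scene yel [232 220   4   7  14] [0.524 0.159 0.086] [0.506 0.145 0.08 ] [0.532 0.166 0.088]
scene yel [239 243  10  10  71] [0.425 0.226 0.076] [0.419 0.212 0.061] [0.439 0.232 0.087]
scene purple [226 193   5   8  29] [0.61  0.078 0.113] [ 0.6   -0.11  -0.003] [0.781 0.089 0.123]
```

View pics/crop.png

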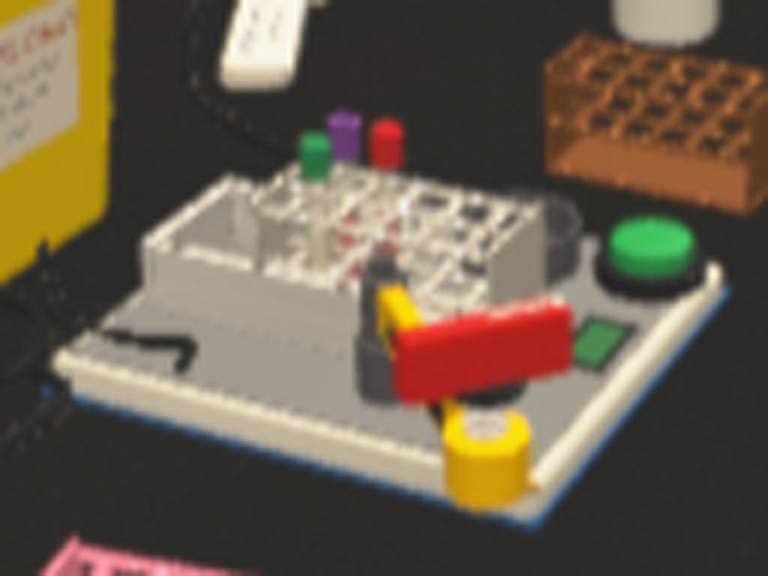

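Crop: the clear rack with green, purple and red caps sits half out of the bay. The dark hinge post is at crop (380,340), the gate is open towards the camera with the red wing bar and yellow collar at (480,380), and the green button is at (650,245). The choice is confirmed. Next I fit the mixer's pose.

```bash
cat > fit.py <<'E'
from h import *
P=[]
for n in ('side','scene'):
    z=np.load(f'last_{n}.npz');P.append(cloud(z['d'],z).reshape(-1,3))
P=np.concatenate(P);P=P[np.isfinite(P).all(1)]
P=P[(P[:,0]>.36)&(P[:,0]<.85)&(P[:,1]>-.12)&(P[:,1]<.36)]
dk=P[(abs(P[:,2]-.03)<.004)]
# keep dense cluster
b=np.array([.494,-.009])
dk=dk[np.hypot(*(dk[:,:2]-[.56,.1]).T)<.21]
r=cv2.minAreaRect(dk[:,:2].astype(np.float32)); print(len(dk),r)
from scipy.optimize import least_squares, minimize
# template by scoring: deck points inside housing outline, wall-top points inside walls
wt=P[abs(P[:,2]-.064)<.003]
def to(p,th,P): c,s=np.cos(th),np.sin(th);return (P[:,:2]-p)@np.array([[c,-s],[s,c]])
def cost(v):
    th=v[2]; q=to(v[:2],th,dk)*1000
    out=np.maximum(0,np.maximum(np.maximum(-125-q[:,0],q[:,0]-125),np.maximum(-120-q[:,1],q[:,1]-96)))
    bm=to(v[:2],th,b[None])[0]*1000-[-98,-88]
    w=to(v[:2],th,wt)*1000
    k=(w[:,0]>0)&(w[:,0]<100)&(abs(abs(w[:,1])-33)<8)
    return np.mean(np.minimum(out,15)**2)+.3*bm@bm
best=min((minimize(cost,[x,y,t],method='Nelder-Mead',options=dict(xatol=1e-5,fatol=1e-4,maxiter=800)) for t in np.arange(-3.1,3.1,.4) for x in (.56,) for y in (.1,)),key=lambda r:r.fun)
print(best.x,np.degrees(best.x[2]),best.fun)
v=best.x; np.save('mix.npy',v)
q=to(v[:2],v[2],dk)*1000;print('deck ext',np.percentile(q,[.5,99.5],axis=0).round(1))
w=to(v[:2],v[2],wt)*1000;
m=(w[:,0]>0)&(w[:,0]<115)&(abs(w[:,1])<60);print('walltop y hist',np.histogram(w[m][:,1],np.arange(-50,51,4)))
print('endstop',np.histogram(w[m&(abs(w[:,1])<25)][:,0],np.arange(0,130,5)))
E
python3 fit.py
```

```text
2045 ((0.5808756351470947, 0.07932267338037491), (0.24857711791992188, 0.20843897759914398), 7.015227794647217)
[0.57937615 0.09129373 0.13388216] 7.670882762072802 3.0690778111967355e-05
deck ext [[-121.9 -112.5]
 [ 119.8   88.9]]
walltop y hist (array([ 0,  0,  8, 13,  9,  3,  3,  4,  3,  9,  8,  3, 11,  6, 11, 15,  7,
       10, 10, 37, 51, 14,  0,  0,  0]), array([-50, -46, -42, -38, -34, -30, -26, -22, -18, -14, -10,  -6,  -2,
         2,   6,  10,  14,  18,  22,  26,  30,  34,  38,  42,  46,  50]))
endstop (array([ 2,  0,  4,  1, 14,  8,  5,  1,  2,  2, 19,  4,  0,  0,  0,  0,  0,
        0,  0,  0, 10, 19,  3,  0,  0]), array([  0,   5,  10,  15,  20,  25,  30,  35,  40,  45,  50,  55,  60,
        65,  70,  75,  80,  85,  90,  95, 100, 105, 110, 115, 120, 125]))
```

```bash
cat >> h.py <<'E'
def rot(yaw): # tool down, tool x at yaw deg
    return Rn.from_euler('z',yaw,degrees=True)*Rn.from_euler('x',180,degrees=True)
def rows(wps,grip):
    """wps: list of (x,y,z,yaw,n): reach by n rows linear from previous"""
    s=monitor.sense(); q=s['orientation']; R0=Rn.from_quat([q[1],q[2],q[3],q[0]]); p0=s['eef_pos']
    yaw0=np.degrees(np.arctan2(*R0.apply([1,0,0])[1::-1])); p,y=p0.copy(),yaw0
    print('now',p0.round(4),'yaw',round(yaw0,1),'t',s['clock'],'F',np.round(s['wrist_force'],1),'open',round(s['opening'],3))
    out=[]
    for x,yy,z,yw,n in wps:
        for i in range(1,n+1):
            f=i/n; pt=p+f*(np.array([x,yy,z])-p); t=y+f*(yw-y)
            rv=(R0.inv()*rot(t)).as_rotvec(degrees=True); d=R0.inv().apply(pt-p0)*100
            out.append([round(float(a),1) for a in rv]+[round(float(a),2) for a in d]+[grip])
        p,y=np.array([x,yy,z]),yw
    print(str(out).replace(' ',''))
def m2w(x,y,v=None):
    v=np.load('mix.npy') if v is None else v
    c,s=np.cos(v[2]),np.sin(v[2]); return v[0]+(c*x-s*y)/1000, v[1]+(s*x+c*y)/1000
E
python3 - <<'E'
from h import *
rows([(.25,-.5,.33,35,3),(.40,.04,.36,97.7,11)],0.5)
E
```

```text
now [ 0.2047 -0.5902  0.2477] yaw 19.1 t 0.1 F [ 0.  -0.4 -0.1] open 1.001
[[-0.1,0.0,-5.3,2.41,-2.35,-2.74,0.5],[-0.1,-0.0,-10.6,4.83,-4.7,-5.48,0.5],[-0.1,-0.0,-15.9,7.24,-7.05,-8.22,0.5],[-0.1,-0.0,-21.6,10.14,-11.24,-8.49,0.5],[-0.1,-0.0,-27.3,13.03,-15.43,-8.76,0.5],[-0.1,-0.0,-33.0,15.93,-19.62,-9.03,0.5],[-0.1,-0.0,-38.7,18.83,-23.82,-9.3,0.5],[-0.1,-0.0,-44.4,21.72,-28.01,-9.56,0.5],[-0.1,-0.0,-50.1,24.62,-32.2,-9.83,0.5],[-0.1,-0.0,-55.8,27.52,-36.39,-10.1,0.5],[-0.1,-0.0,-61.5,30.41,-40.58,-10.37,0.5],[-0.1,-0.0,-67.2,33.31,-44.78,-10.64,0.5],[-0.1,-0.0,-72.9,36.2,-48.97,-10.91,0.5],[-0.1,-0.0,-78.6,39.1,-53.16,-11.17,0.5]]
```

Call:
step_arm([
  [0, 0, -10, 5, -5, -5.5, 0],
  [0, 0, -20, 10, -11, -8.5, 0],
  [0, 0, -30, 14, -16, -9, 0],
  [0, 0, -40, 18.5, -22, -9.2, 0],
  [0, 0, -48, 21.7, -28, -9.6, 0],
  [0, 0, -54, 24.6, -32.2, -9.8, 0],
  [0, 0, -60, 27.5, -36.4, -10.1, 0],
  [0, 0, -66, 30.4, -40.6, -10.4, 0],
  [0, 0, -72, 33.3, -44.8, -10.6, 0],
  [0, 0, -78.6, 36.2, -49, -10.9, 0],
  [0, 0, -78.6, 39.1, -53.2, -11.2, 0],
  [0, 0, -78.6, 39.1, -53.2, -11.2, 0],
  [0, 0, -78.6, 39.1, -53.2, -11.2, 0],
])

```text
clock: 1.72
eef_pos: [0.3996, 0.04, 0.36]
orientation: [-0.001, 0.658, 0.753, -0.0]
wrist_force: [0.0, 0.0, 0.2]
opening: 0.004
```

```bash
python3 - <<'E'
from h import *
print(monitor.sense()['qvel'].round(3),monitor.sense()['joints'].round(2))
a,d,c=snap('wrist'); save(a,'w1.png'); print(-np.array(c['R']).T@np.array(c['t']).ravel())
E
```

```text
[ 0.015 -0.005  0.019  0.005  0.001 -0.001  0.003] [ 0.64 -0.1  -0.75  1.94 -0.07  1.27  0.05]
[0.3907298  0.10738619 0.48453996]
```

View pics/w1.png

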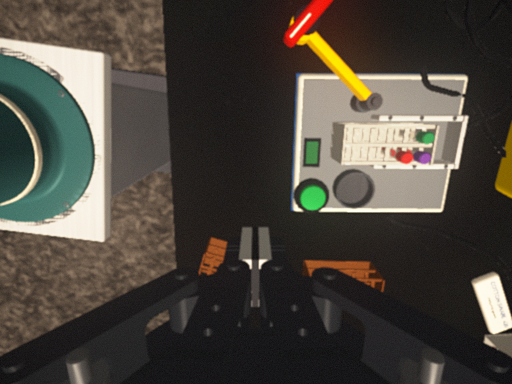

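The wrist view shows the whole mixer from above: housing corners (297,75) to (465,212), button (312,195), collar (354,188), hinge post (367,102), gate bar running up-left to the red wing at (310,20), and rack (342..440, 120..165) partly in the bay. I refine the pose from this.

```bash
cat > fit2.py <<'E'
from h import *
from scipy.optimize import minimize
z=np.load('last_wrist.npz');im=z['im'];W=cloud(z['d'],z);hsv=cv2.cvtColor(im,cv2.COLOR_RGB2HSV).astype(int);H,S,V=hsv[...,0],hsv[...,1],hsv[...,2]
up=np.zeros(H.shape,bool);up[:222,180:480]=1
def comp(m,nm,mn=15):
    k,l,st,ce=cv2.connectedComponentsWithStats((m&up).astype(np.uint8));r=[]
    for i in range(1,k):
        if st[i,4]>=mn: p=W[l==i];print(nm,st[i],np.nanmedian(p,0).round(4),'mean',np.nanmean(p,0).round(4),np.nanmin(p,0).round(3),np.nanmax(p,0).round(3));r.append((l==i))
    return r
comp(((H<6)|(H>174))&(S>150)&(V>70),'red');gr=comp((H>50)&(H<85)&(S>110),'green');ye=comp((H>18)&(H<32)&(S>150),'yel')
g=max(gr,key=lambda m:m.sum());b=np.nanmean(W[g&(abs(W[...,2]-.052)<.005)],0);print('button',b)
# housing points: z>0.012 & within region; outer outline
m=up&(abs(W[...,2]-.03)<.006)&(W[...,0]>.42)&(W[...,0]<.74)&(W[...,1]>-.08)&(W[...,1]<.24)
k,l,st,_=cv2.connectedComponentsWithStats(m.astype(np.uint8));i=1+st[1:,4].argmax();m=l==i
r=cv2.minAreaRect(W[m][:,:2].astype(np.float32));print('deck rect',r)
# from rect: angle, centre
ang=np.radians(r[2]);ang=(ang+np.pi/4)%(np.pi/2)-np.pi/4
c,s=np.cos(ang),np.sin(ang);R=np.array([[c,-s],[s,c]])
o=np.array(r[0])-R@[0,-.012];print('mixer from rect',o,np.degrees(ang)); print('mixer from button+ang',b[:2]-R@[-.098,-.088])
Q=lambda p:(p[...,:2]-o)@R*1000
for lo,hi,nm in ((.06,.067,'wall'),(.089,.097,'racktop'),(.115,.128,'tubes'),(.05,.0565,'collar/btn')):
    mm=up&(W[...,2]>lo)&(W[...,2]<hi);q=Q(W[mm]);q=q[(abs(q[:,0])<130)&(abs(q[:,1])<120)]
    if nm=='collar/btn':q=q[q[:,0]>-70]
    if nm=='wall':
        for sgn in(1,-1):
            qq=q[(q[:,1]*sgn>20)&(q[:,0]>-10)&(q[:,0]<100)];print('wall',sgn,len(qq),np.percentile(qq[:,1],[5,50,95]).round(1))
    if len(q):print(nm,len(q),np.percentile(q,[2,98],axis=0).round(1).tolist())
np.save('mix.npy',[*o,ang])
E
python3 fit2.py
```

```text
red [283   0  51  48 855] [0.4325 0.2069 0.1356] mean [0.433  0.2066 0.1263] [ 0.411  0.181 -0.003] [0.483 0.273 0.139]
red [391 150   4   6  15] [0.5814 0.0769 0.0916] mean [0.5816 0.0765 0.0901] [0.58  0.073 0.082] [0.584 0.079 0.097]
red [396 150  18  13 151] [0.5838 0.0756 0.1208] mean [0.5853 0.0755 0.1176] [0.578 0.069 0.083] [0.605 0.082 0.124]
green [421 133  13  10  99] [0.6044 0.102  0.1212] mean [0.6045 0.102  0.1211] [0.598 0.096 0.117] [0.612 0.108 0.124]
green [306 142  12  22 214] [0.4863 0.0544 0.0301] mean [0.4862 0.0546 0.0301] [0.477 0.037 0.028] [0.496 0.071 0.033]
green [300 185  26  26 542] [ 0.4961 -0.0116  0.0506] mean [ 0.4963 -0.0119  0.0498] [ 0.477 -0.036  0.039] [0.52  0.007 0.053]
yel [290  17   4   8  21] [0.4201 0.2134 0.0873] mean [0.4201 0.2131 0.0944] [0.419 0.201 0.085] [0.421 0.22  0.133]
yel [ 297   32   74   69 1278] [0.4847 0.1756 0.0861] mean [0.485  0.1746 0.0818] [ 0.431  0.138 -0.003] [0.552 0.229 0.115]
button [ 0.49584194 -0.01222674  0.05066618]
deck rect ((0.5882462859153748, 0.07568874955177307), (0.25800085067749023, 0.2125600427389145), 7.40492582321167)
mixer from rect [0.58669972 0.08758867] 7.404925823211671
mixer from button+ang [0.58168311 0.08766967]
wall 1 495 [25.3 33.7 37.6]
wall -1 359 [-37.4 -34.2 -24.5]
wall 1708 [[-75.9, -37.3], [103.2, 72.4]]
racktop 718 [[-75.7, -26.1], [47.7, 61.5]]
tubes 425 [[-9.4, -19.7], [25.9, 17.7]]
collar/btn 564 [[-66.7, -102.9], [98.9, 99.7]]
```

```bash
python3 - <<'E'
from h import *
v=np.load('mix.npy'); v[:2]=[.583,.0877]; np.save('mix.npy',v); y=np.degrees(v[2])+90
a=m2w(-116,0);b=m2w(-86,0);c=m2w(-42,0)
rows([(*a,.16,y,5),(*a,.067,y,3),(*b,.067,y,2),(*c,.067,y,6)],0)
print(m2w(-34,55),m2w(-34,-75))
E
```

```text
now [0.3996 0.0395 0.36  ] yaw 97.7 t 1.775 F [-0.5 -0.  -0.1] open -0.001
[[-0.1,-0.1,0.1,0.47,1.45,4.0,0],[-0.1,-0.1,0.1,0.95,2.89,8.0,0],[-0.1,-0.1,0.2,1.42,4.34,12.0,0],[-0.1,-0.1,0.2,1.89,5.79,16.0,0],[-0.1,-0.1,0.3,2.36,7.24,20.0,0],[-0.1,-0.1,0.3,2.36,7.24,23.1,0],[-0.1,-0.1,0.3,2.36,7.24,26.2,0],[-0.1,-0.1,0.3,2.35,7.24,29.3,0],[-0.1,-0.1,0.3,2.35,8.74,29.3,0],[-0.1,-0.1,0.3,2.34,10.24,29.29,0],[-0.1,-0.1,0.3,2.34,10.98,29.29,0],[-0.1,-0.1,0.3,2.33,11.71,29.29,0],[-0.1,-0.1,0.3,2.33,12.44,29.29,0],[-0.1,-0.1,0.3,2.33,13.18,29.29,0],[-0.1,-0.1,0.3,2.32,13.91,29.29,0],[-0.1,-0.1,0.3,2.32,14.64,29.29,0]]
(np.float64(0.5421951102246388), np.float64(0.1378593557616187)) (np.float64(0.5589496209702685), np.float64(0.008943544591403493))
```

Call:
step_arm([
  [0, 0, 0.3, 0.5, 1.5, 4, 0],
  [0, 0, 0.3, 1, 3, 8, 0],
  [0, 0, 0.3, 1.4, 4.4, 12, 0],
  [0, 0, 0.3, 1.9, 5.8, 16, 0],
  [0, 0, 0.3, 2.35, 7.2, 20, 0],
  [0, 0, 0.3, 2.35, 7.2, 24, 0],
  [0, 0, 0.3, 2.35, 7.2, 28, 0],
  [0, 0, 0.3, 2.35, 7.2, 29.3, 0],
  [0, 0, 0.3, 2.35, 8, 29.3, 0],
  [0, 0, 0.3, 2.35, 8.7, 29.3, 0],
  [0, 0, 0.3, 2.35, 9.4, 29.3, 0],
  [0, 0, 0.3, 2.35, 10.2, 29.3, 0],
  [0, 0, 0.3, 2.35, 10.9, 29.3, 0],
  [0, 0, 0.3, 2.35, 11.6, 29.3, 0],
  [0, 0, 0.3, 2.35, 12.3, 29.3, 0],
  [0, 0, 0.3, 2.35, 13, 29.3, 0],
  [0, 0, 0.3, 2.35, 13.7, 29.3, 0],
  [0, 0, 0.3, 2.35, 14.2, 29.3, 0],
])

```text
clock: 4.03
eef_pos: [0.5372, 0.0821, 0.0677]
orientation: [-0.001, 0.66, 0.751, -0.0]
wrist_force: [-9.6, -1.5, 13.6]
opening: 0.002
```

Call:
step_arm([
  [0, 0, 0, 0, 0.3, 0, 0],
  [0, 0, 0, 0, 0.6, 0, 0],
])

```text
clock: 4.28
eef_pos: [0.5408, 0.0824, 0.0677]
orientation: [-0.002, 0.66, 0.751, -0.003]
wrist_force: [-39.5, -6.6, 32.2]
opening: -0.003
```

Call:
step_arm([
  [0, 0, 0, 0, 0.2, 0, 0],
  [0, 0, 0, 0, 0.4, 0, 0],
])

```text
clock: 4.53
eef_pos: [0.5408, 0.0823, 0.0677]
orientation: [-0.004, 0.66, 0.751, -0.007]
wrist_force: [-50.7, -9.3, 44.0]
opening: -0.002
```

Call:
step_arm([
  [0, 0, 0, 0, -1, 0, 0],
  [0, 0, 0, 0, -2, 0, 0],
  [0, 0, 0, 0, -2.5, -5, 0],
  [0, 0, 0, 0, -5, -11, 0],
  [0, 0, 0, 0, -9, -17, 0],
  [0, 0, 0, 0, -11, -22, 0],
  [0, 0, 0, 0, -14, -27, 0],
  [0, 0, 0, 0, -14, -27, 0],
  [0, 0, 0, 0, -14, -27, 0],
])

```text
clock: 5.65
eef_pos: [0.406, 0.0654, 0.3398]
orientation: [-0.003, 0.66, 0.751, -0.007]
wrist_force: [0.1, 0.5, -1.3]
opening: 0.001
```

```bash
python3 - <<'E'
from h import *
print(monitor.sense()['eef_pos'],monitor.sense()['wrist_force'])
a,d,c=snap('wrist'); save(cv2.resize(a[40:235,270:490],None,fx=3,fy=3,interpolation=cv2.INTER_CUBIC),'w2.png')
W=cloud(d,c);v=np.load('mix.npy');R=np.array([[np.cos(v[2]),-np.sin(v[2])],[np.sin(v[2]),np.cos(v[2])]])
q=np.concatenate([(W[...,:2]-v[:2])@R*1000,W[...,2:]*1000],-1); np.save('q.npy',q)
u=np.zeros(d.shape,bool);u[:225,260:490]=1
for lo,hi,xl,yl,n in ((58,68,(-30,130),(-50,50),'walls'),(88,97,(-90,90),(-32,32),'racktop'),(24,36,(-140,140),(-130,110),'deck')):
    p=q[u&(q[...,2]>lo)&(q[...,2]<hi)&(q[...,0]>xl[0])&(q[...,0]<xl[1])&(q[...,1]>yl[0])&(q[...,1]<yl[1])]
    print(n,len(p),np.percentile(p,[1,3,50,97,99],axis=0).round(1).tolist())
E
```

```text
[0.40601305 0.06541631 0.33976055] [ 0.10328974  0.47635381 -1.29914395]
walls 1794 [[-22.6, -37.7, 58.5], [-22.3, -37.4, 59.0], [38.8, 11.5, 61.4], [103.0, 37.0, 65.5], [105.6, 37.1, 67.0]]
racktop 1274 [[-22.5, -27.9, 88.0], [-22.2, -27.2, 88.0], [29.4, 0.0, 88.8], [84.9, 25.5, 93.6], [87.1, 25.6, 95.8]]
deck 15208 [[-122.8, -107.2, 24.9], [-119.0, -101.8, 25.8], [-21.2, 10.1, 28.9], [112.1, 89.4, 33.1], [119.0, 92.1, 34.1]]
```

View pics/w2.png

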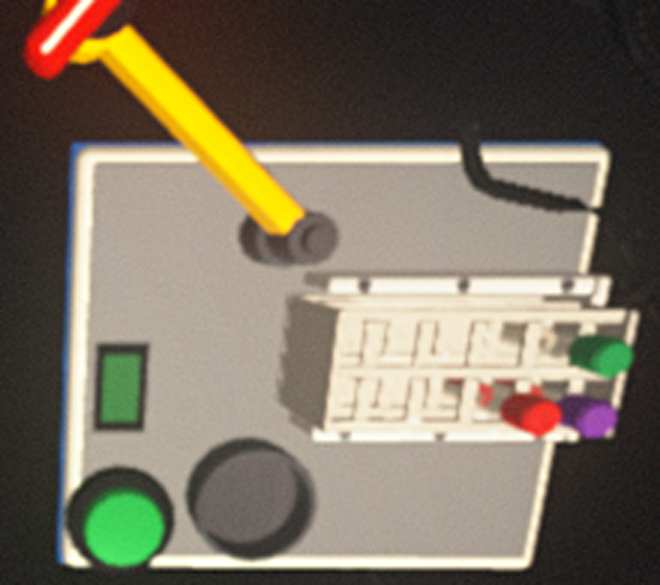

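The view shows the rack pushed fully in: its front plate measures x = -22.3 mm in the mixer frame against -22 when home, and the push ended on a hard stop. The tubes are standing. Next is a close look at the knob.

```bash
python3 - <<'E'
from h import *
rows([(.38,.15,.34,54,6)],1)
E
```

```text
now [0.4059 0.0655 0.3392] yaw 97.4 t 5.7 F [-0.3 -0.  -0.8] open 0.001
[[-0.9,0.2,7.2,1.45,-0.25,-0.01,1],[-0.9,0.3,14.5,2.9,-0.5,-0.03,1],[-0.9,0.4,21.7,4.36,-0.74,-0.04,1],[-0.9,0.4,28.9,5.81,-0.99,-0.06,1],[-0.8,0.5,36.2,7.26,-1.24,-0.07,1],[-0.8,0.5,43.4,8.71,-1.49,-0.09,1]]
```

Call:
step_arm([
  [-0.9, 0.2, 9, 2, -0.3, 0, 1],
  [-0.9, 0.3, 18, 4, -0.7, 0, 1],
  [-0.9, 0.4, 27, 6, -1, 0, 1],
  [-0.9, 0.5, 36, 8, -1.4, 0, 1],
  [-0.8, 0.5, 43.4, 8.7, -1.5, 0, 1],
  [-0.8, 0.5, 43.4, 8.7, -1.5, 0, 1],
  [-0.8, 0.5, 43.4, 8.7, -1.5, 0, 1],
])

```text
clock: 6.58
eef_pos: [0.38, 0.1495, 0.3386]
orientation: [-0.001, 0.89, 0.455, -0.001]
wrist_force: [-0.1, 0.1, 0.2]
opening: 1.0
```

```bash
python3 - <<'E'
from h import *
rows([],1)
a,d,c=snap('wrist'); save(a,'w3.png')
W=cloud(d,c);hsv=cv2.cvtColor(a,cv2.COLOR_RGB2HSV).astype(int);H,S,V=hsv[...,0],hsv[...,1],hsv[...,2]
m=((H<6)|(H>174))&(S>120)&(V>60)&(W[...,2]>.129)&(W[...,2]<.15)&(W[...,0]<.5)
P=W[m];r=cv2.minAreaRect(P[:,:2].astype(np.float32));print(len(P),r,np.median(P[:,2]))
u,s,vt=np.linalg.svd(P[:,:2]-P[:,:2].mean(0),full_matrices=False);print(P[:,:2].mean(0),np.degrees(np.arctan2(vt[0,1],vt[0,0])))
# gate bar top
y=(H>16)&(H<33)&(S>140)&(abs(W[...,2]-.088)<.004)&(W[...,1]<.24);B=W[y][:,:2]
u,s,vt=np.linalg.svd(B-B.mean(0),full_matrices=False);print('bar',len(B),B.mean(0),np.degrees(np.arctan2(vt[0,1],vt[0,0])))
g=m2w(-34,55);print('hinge',g,'knob dist',np.hypot(*(np.array(r[0])-g)))
E
```

```text
now [0.38   0.1495 0.3386] yaw 54.1 t 6.575 F [-0.1  0.1  0.2] open 1.0
[]
853 ((0.43487128615379333, 0.21212759613990784), (0.06920924782752991, 0.015107501298189163), 54.95572280883789) 0.1361863734900812
[0.43723175 0.21534189] -124.90228671919603
bar 852 [0.4913089  0.17265874] -34.719888748595174
hinge (np.float64(0.5421951102246388), np.float64(0.1378593557616187)) knob dist 0.1305150364597012
```

View pics/w3.png

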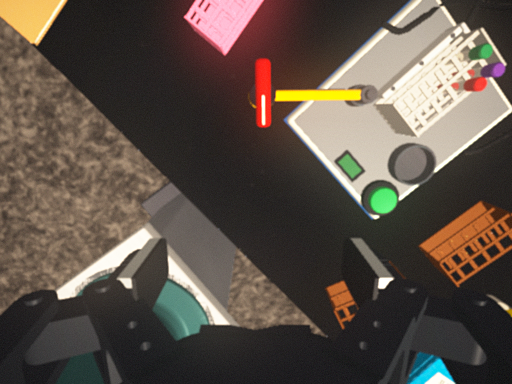

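The view shows the red wing at (263,93), and the bar runs to the hinge post at (367,94). The knob centre is at (0.4349, 0.2121), yaw 55°, top z 0.1365. It lies 130.5 mm from the hinge against 130 given, so the poses agree.

```bash
python3 - <<'E'
from h import *
rows([(.4349,.2121,.21,55,4),(.4349,.2121,.128,55,3)],1)
E
```

```text
now [0.38   0.1494 0.3387] yaw 54.1 t 6.625 F [-0.5  0.6  0.9] open 0.998
[[-0.1,0.0,-0.2,2.08,0.2,3.22,1],[-0.1,0.0,-0.4,4.15,0.4,6.43,1],[-0.1,0.0,-0.7,6.23,0.59,9.65,1],[-0.1,0.0,-0.9,8.3,0.79,12.86,1],[-0.1,0.0,-0.9,8.31,0.8,15.6,1],[-0.1,0.0,-0.9,8.31,0.8,18.33,1],[-0.1,0.0,-0.9,8.31,0.8,21.06,1]]
```

Call:
step_arm([
  [0, 0, -0.9, 2.1, 0.2, 3.2, 1],
  [0, 0, -0.9, 4.2, 0.4, 6.4, 1],
  [0, 0, -0.9, 6.2, 0.6, 9.6, 1],
  [0, 0, -0.9, 8.3, 0.8, 12.9, 1],
  [0, 0, -0.9, 8.3, 0.8, 16, 1],
  [0, 0, -0.9, 8.3, 0.8, 19, 1],
  [0, 0, -0.9, 8.3, 0.8, 21.1, 1],
  [0, 0, -0.9, 8.3, 0.8, 21.1, 0],
  [0, 0, -0.9, 8.3, 0.8, 21.1, 0],
  [0, 0, -0.9, 8.3, 0.8, 21.1, 0],
  [0, 0, -0.9, 8.3, 0.8, 21.1, 0],
  [0, 0, -0.9, 8.3, 0.8, 21.1, 0],
], squeeze=30)

```text
clock: 8.12
eef_pos: [0.4352, 0.2121, 0.128]
orientation: [-0.0, 0.887, 0.462, -0.0]
wrist_force: [1.0, 0.0, 2.8]
opening: 0.18
```

```bash
cat > arc.py <<'E'
from h import *
import sys
# closing arc: args: end gate angle deg, rows, hinge; grip follows knob
s=monitor.sense();p=s['eef_pos'];g=np.array(m2w(-34,55));d=p[:2]-g
th=np.degrees(np.arctan2(d[1],d[0]))%360; r=np.hypot(*d); my=np.degrees(np.load('mix.npy')[2])
print('bar yaw',th,'a',270+my-th,'r',r)
end=270+my-float(sys.argv[1]); n=int(sys.argv[2])
w=[]
for i in range(1,n+1):
    t=th+(end-th)*i/n; rr=.1302
    w.append((g[0]+rr*np.cos(np.radians(t)),g[1]+rr*np.sin(np.radians(t)),float(p[2]),t-90,1))
rows(w,0)
E
python3 arc.py 60 11
```

```text
bar yaw 145.2436516852909 a 132.16127413792077 r 0.13026581494934894
now [0.4352 0.2121 0.128 ] yaw 55.0 t 8.125 F [1.  0.  2.8] open 0.18
[[-0.0,-0.0,-6.8,-1.49,0.1,-0.0,0],[-0.0,-0.0,-13.4,-2.95,0.36,-0.0,0],[-0.0,-0.0,-19.9,-4.38,0.79,-0.0,0],[-0.0,-0.0,-26.5,-5.75,1.37,-0.0,0],[-0.0,-0.0,-33.0,-7.04,2.11,-0.0,0],[-0.0,-0.0,-39.6,-8.24,2.99,-0.0,0],[-0.0,-0.0,-46.2,-9.34,4.01,-0.0,0],[-0.0,-0.0,-52.7,-10.31,5.14,-0.0,0],[-0.0,-0.0,-59.3,-11.14,6.38,-0.0,0],[-0.0,-0.0,-65.8,-11.83,7.7,-0.01,0],[-0.0,-0.0,-72.4,-12.36,9.09,-0.01,0]]
```

Call:
step_arm([
  [0, 0, -6.8, -1.5, 0.1, 0, 0],
  [0, 0, -13.4, -2.95, 0.35, 0, 0],
  [0, 0, -20, -4.4, 0.8, 0, 0],
  [0, 0, -26.5, -5.75, 1.35, 0, 0],
  [0, 0, -33, -7.05, 2.1, 0, 0],
  [0, 0, -39.6, -8.25, 3, 0, 0],
  [0, 0, -46.2, -9.35, 4, 0, 0],
  [0, 0, -52.7, -10.3, 5.15, 0, 0],
  [0, 0, -59.3, -11.15, 6.4, 0, 0],
  [0, 0, -65.8, -11.85, 7.7, 0, 0],
  [0, 0, -72.4, -12.35, 9.1, 0, 0],
])

```text
clock: 9.5
eef_pos: [0.4392, 0.0583, 0.1282]
orientation: [-0.0, 0.441, 0.897, 0.0]
wrist_force: [1.6, 1.1, 2.5]
opening: 0.178
```

```bash
python3 arc.py 0 11
```

```text
bar yaw 217.6775478878662 a 59.72737793534546 r 0.13014545272544864
now [0.4392 0.0583 0.1282] yaw 127.6 t 9.5 F [1.6 1.1 2.5] open 0.178
[[0.0,-0.0,-5.5,-1.23,0.05,-0.0,0],[0.0,-0.0,-10.9,-2.45,0.23,-0.0,0],[0.0,-0.0,-16.4,-3.65,0.52,-0.0,0],[0.0,-0.0,-21.8,-4.82,0.92,-0.0,0],[0.0,-0.0,-27.2,-5.94,1.44,-0.0,0],[0.0,-0.0,-32.6,-7.01,2.05,-0.0,0],[0.0,-0.0,-38.1,-8.01,2.76,-0.0,0],[0.0,-0.0,-43.5,-8.95,3.57,-0.0,0],[0.0,-0.0,-48.9,-9.8,4.46,-0.0,0],[0.0,-0.0,-54.4,-10.57,5.43,-0.0,0],[0.0,-0.0,-59.8,-11.24,6.46,-0.0,0]]
```

Call:
step_arm([
  [0, 0, -5.5, -1.25, 0.05, 0, 0],
  [0, 0, -11, -2.45, 0.25, 0, 0],
  [0, 0, -16.4, -3.65, 0.5, 0, 0],
  [0, 0, -21.8, -4.8, 0.9, 0, 0],
  [0, 0, -27.2, -5.95, 1.45, 0, 0],
  [0, 0, -32.6, -7, 2.05, 0, 0],
  [0, 0, -38, -8, 2.75, 0, 0],
  [0, 0, -43.5, -8.95, 3.55, 0, 0],
  [0, 0, -49, -9.8, 4.45, 0, 0],
  [0, 0, -54.4, -10.55, 5.45, 0, 0],
  [0, 0, -59.8, -11.25, 6.45, 0, 0],
  [0, 0, -60.5, -11.4, 6.7, 0, 0],
  [0, 0, -60.5, -11.4, 6.7, 0, 0],
])

```text
clock: 11.12
eef_pos: [0.5608, 0.0092, 0.1277]
orientation: [-0.001, -0.071, 0.997, 0.0]
wrist_force: [-6.8, 1.1, 3.4]
opening: 0.184
```

```bash
python3 arc.py 0 1; python3 -c "
from h import *
print(m2w(-34,-75))
a,d,c=snap('scene'); b,_,_=snap('side'); save(np.hstack([cv2.resize(x,None,fx=3,fy=3,interpolation=cv2.INTER_CUBIC) for x in (a[175:265,180:300],b[165:255,172:292])]),'s2.png')"
```

```text
bar yaw 278.2190924637647 a -0.8141666405530259 r 0.12996693842542276
now [0.5608 0.0092 0.1277] yaw -171.9 t 11.125 F [-6.8  1.1  3.4] open 0.184
[[0.0,-0.1,0.7,0.18,-0.02,0.0,0]]
(np.float64(0.5589496209702685), np.float64(0.008943544591403493))
```

View pics/s2.png

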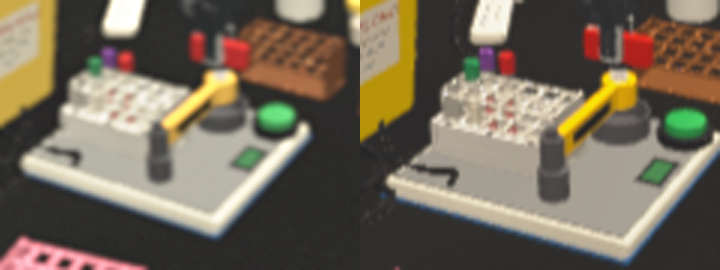

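Gate shut: the bar runs across the rack front, the knob sits over the collar, and about 7 N reads against the stop. Now I press the knob.

Call:
step_arm([
  [0, 0, 0, 0, 0, 0.4, 0],
  [0, 0, 0, 0, 0, 0.8, 0],
  [0, 0, 0, 0, 0, 1.2, 0],
  [0, 0, 0, 0, 0, 1.5, 0],
  [0, 0, 0, 0, 0, 1.7, 0],
  [0, 0, 0, 0, 0, 1.7, 0],
], squeeze=50)

```text
clock: 11.98
eef_pos: [0.5609, 0.0094, 0.1119]
orientation: [-0.001, -0.071, 0.997, -0.0]
wrist_force: [-11.0, -2.5, 26.2]
opening: 0.176
```

Call:
step_arm([
  [0, 0, 6, 0, 0, 0, 0],
  [0, 0, 12, 0, 0, 0, 0],
  [0, 0, 18, 0, 0, 0, 0],
  [0, 0, 24, 0, 0, 0, 0],
  [0, 0, 30, 0, 0, 0, 0],
  [0, 0, 36, 0, 0, 0, 0],
])

```text
clock: 12.72
eef_pos: [0.5606, 0.0087, 0.1121]
orientation: [-0.001, 0.243, 0.97, -0.001]
wrist_force: [-9.5, -5.5, 16.4]
opening: 0.172
```

```bash
python3 -c "
from h import *
rows([],0);print(monitor.sense()['torque'])"
```

```text
now [0.5606 0.0087 0.1121] yaw 151.9 t 12.725 F [-9.5 -5.5 16.4] open 0.172
[]
[-1.28429886  2.29755565  0.02866759]
```

Call:
step_arm([
  [0, 0, 6, 0, 0, 0, 0],
  [0, 0, 12, 0, 0, 0, 0],
  [0, 0, 18, 0, 0, 0, 0],
  [0, 0, 24, 0, 0, 0, 0],
  [0, 0, 30, 0, 0, 0, 0],
  [0, 0, 35, 0, 0, 0, 0],
  [0, 0, 38, 0, 0, 0, 0],
  [0, 0, 38, 0, 0, 0, 0],
])

```text
clock: 13.72
eef_pos: [0.56, 0.0081, 0.1122]
orientation: [-0.001, 0.546, 0.838, -0.003]
wrist_force: [-10.9, -2.9, 14.2]
opening: 0.176
```

```bash
python3 -c "
from h import *
rows([],0);print(monitor.sense()['torque'])"
```

```text
now [0.56   0.0081 0.1122] yaw 113.9 t 13.725 F [-10.9  -2.9  14.2] open 0.176
[]
[-0.89982436  2.47486463  0.5717053 ]
```

Call:
step_arm([
  [0, 0, 0, 0, 0, 0, 0.5],
  [0, 0, 0, 0, 0, 0, 0.5],
  [0, 0, 0, 0, 0, 0, 0.5],
  [0, 0, 0, 0, 0, -3, 0.5],
  [0, 0, 0, 0, 0, -8, 0.5],
  [0, 0, 0, -3, -4, -14, 0.5],
  [0, 0, 0, -6, -8, -18, 0.5],
  [0, 0, 0, -6, -8, -18, 0.5],
  [0, 0, 0, -6, -8, -18, 0.5],
])

```text
clock: 14.85
eef_pos: [0.5117, -0.0797, 0.2932]
orientation: [0.0, 0.547, 0.837, -0.003]
wrist_force: [-0.6, -0.1, -0.3]
opening: 0.5
```

```bash
cat > chk.py <<'E'
from h import *
import sys
rows([],0)
a,d,c=snap('wrist'); save(a,sys.argv[1])
W=cloud(d,c);v=np.load('mix.npy');hsv=cv2.cvtColor(a,cv2.COLOR_RGB2HSV).astype(int);H,S,V=hsv[...,0],hsv[...,1],hsv[...,2]
k=np.array(m2w(-34,-75))
m=((H<6)|(H>174))&(S>120)&(V>60)&(np.hypot(*(W[...,:2]-k).transpose(2,0,1))<.05)&(W[...,2]>.1)
P=W[m];print('n',len(P),'top z',np.percentile(P[:,2],[50,80,95]))
P=P[P[:,2]>np.percentile(P[:,2],80)-.004]
r=cv2.minAreaRect(P[:,:2].astype(np.float32));u,s,vt=np.linalg.svd(P[:,:2]-P[:,:2].mean(0),full_matrices=False)
w=np.degrees(np.arctan2(vt[0,1],vt[0,0]))%180;print(r,k,'wing yaw',w,'turn rad',np.radians((np.degrees(v[2])+180-w)))
R=np.array([[np.cos(v[2]),-np.sin(v[2])],[np.sin(v[2]),np.cos(v[2])]]);q=(W[...,:2]-v[:2])@R*1000
y=(H>16)&(H<33)&(S>140)&(abs(W[...,2]-.086)<.005)&(abs(q[...,0]+34)<15)&(q[...,1]>-50)&(q[...,1]<40);B=q[y]
print('bar',len(B),[(t,np.round(np.median(B[abs(B[:,1]-t)<8],0),1)) for t in (-40,-20,0,20,40)],'slope rad',np.polyfit(B[:,1],B[:,0],1))
rk=q[(abs(W[...,2]-.091)<.004)&(abs(q[...,1])<25)&(abs(q[...,0])<100)&(S<90)];print('rack x',np.percentile(rk[:,0],[1,3,97]))
E
python3 chk.py w4.png
```

```text
now [ 0.5117 -0.0797  0.2932] yaw 113.7 t 14.85 F [-0.6 -0.1 -0.3] open 0.5
[]
n 1250 top z [0.12221508 0.12330332 0.1241658 ]
((0.5555391311645508, 0.00786721333861351), (0.01599818654358387, 0.06715089827775955), 26.316104888916016) [0.55894962 0.00894354] wing yaw 116.06801820509025 turn rad 1.2450639161272443
bar 983 [(-40, array([-36.4, -34.5])), (-20, array([-36.8, -19.9])), (0, array([-36.4,   0.1])), (20, array([-36.2,  20.3])), (40, array([-34.9,  34.9]))] slope rad [ 2.00936712e-02 -3.63294601e+01]
rack x [-22.28945843 -21.91926583  98.86460987]
```

View pics/w4.png

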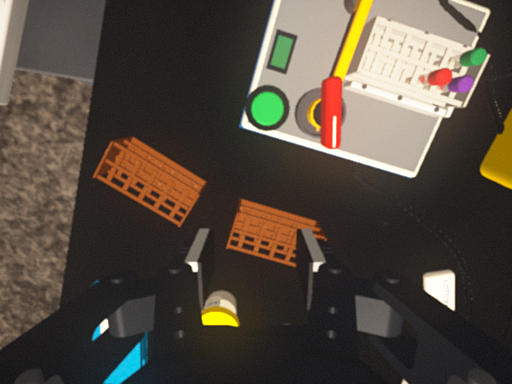

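Knob: wing top is 14 mm lower than before (0.1224 against 0.1365) and its yaw gives a turn of 1.245 rad, with tubes upright. I move over the button, turned so the camera looks straight down at the knob, and check the gate angle again.

```bash
python3 - <<'E'
from h import *
rows([(.4925,-.0135,.2932,24,10)],0)
E
```

```text
now [ 0.5118 -0.0787  0.2926] yaw 113.8 t 14.9 F [ 0.2  0.6 -0.8] open 0.501
[[-0.3,0.2,9.0,0.67,0.09,-0.01,0],[-0.3,0.2,18.0,1.35,0.17,-0.02,0],[-0.3,0.2,26.9,2.02,0.26,-0.02,0],[-0.2,0.2,35.9,2.7,0.35,-0.03,0],[-0.2,0.3,44.9,3.37,0.43,-0.04,0],[-0.2,0.3,53.9,4.05,0.52,-0.05,0],[-0.2,0.3,62.9,4.72,0.61,-0.06,0],[-0.2,0.3,71.8,5.4,0.69,-0.07,0],[-0.1,0.3,80.8,6.07,0.78,-0.07,0],[-0.1,0.4,89.8,6.74,0.87,-0.08,0]]
```

Call:
step_arm([
  [-0.3, 0.2, 9, 0.7, 0.1, 0, 0],
  [-0.3, 0.2, 18, 1.35, 0.2, 0, 0],
  [-0.3, 0.2, 27, 2, 0.25, 0, 0],
  [-0.2, 0.2, 36, 2.7, 0.35, 0, 0],
  [-0.2, 0.3, 45, 3.4, 0.45, 0, 0],
  [-0.2, 0.3, 54, 4.05, 0.5, 0, 0],
  [-0.2, 0.3, 63, 4.7, 0.6, 0, 0],
  [-0.2, 0.3, 72, 5.4, 0.7, 0, 0],
  [-0.1, 0.3, 81, 6.1, 0.8, 0, 0],
  [-0.1, 0.4, 90, 6.75, 0.85, 0, 0],
  [-0.1, 0.4, 90, 6.75, 0.85, 0, 0],
  [-0.1, 0.4, 90, 6.75, 0.85, 0, 0],
])

```text
clock: 16.4
eef_pos: [0.4923, -0.0132, 0.2919]
orientation: [-0.001, 0.978, 0.208, -0.0]
wrist_force: [-0.1, -0.2, -0.2]
opening: -0.004
```

```bash
python3 chk.py w5.png; python3 -c "
from h import *
z=np.load('last_wrist.npz');W=cloud(z['d'],z);a=z['im'];hsv=cv2.cvtColor(a,cv2.COLOR_RGB2HSV).astype(int)
g=(hsv[...,0]>50)&(hsv[...,0]<85)&(hsv[...,1]>110)&(abs(W[...,2]-.052)<.004);P=W[g];print('button',P.mean(0),P.min(0),P.max(0))
rows([(.4925,-.0135,.10,24,5),(.4925,-.0135,.07,24,2),(.4925,-.0135,.060,24,3)],0)"
```

```text
now [ 0.4923 -0.0132  0.2919] yaw 24.1 t 16.4 F [-0.1 -0.2 -0.2] open -0.004
[]
n 986 top z [0.12270965 0.12355777 0.1242673 ]
((0.555753767490387, 0.008066859096288681), (0.015586537308990955, 0.06836307048797607), 26.843990325927734) [0.55894962 0.00894354] wing yaw 116.8554554720239 turn rad 1.2313205431663468
bar 928 [(-40, array([-35.7, -39. ])), (-20, array([-36.1, -20. ])), (0, array([-35.6,   0. ])), (20, array([-35.3,  20.1])), (40, array([-35. ,  36.2]))] slope rad [ 1.08928300e-02 -3.55463767e+01]
rack x [-22.24834057 -21.57066334  46.11062949]
button [ 0.49703798 -0.01233781  0.05083241] [ 0.47738633 -0.03202962  0.04818202] [0.51600146 0.0066884  0.0534482 ]
now [ 0.4924 -0.0134  0.292 ] yaw 24.0 t 16.45 F [ 0.2 -0.1  0.7] open -0.002
[[-0.1,0.0,-0.0,0.0,0.01,3.84,0],[-0.1,0.0,-0.0,0.01,0.01,7.68,0],[-0.1,0.0,-0.0,0.01,0.02,11.52,0],[-0.1,0.0,-0.0,0.01,0.03,15.36,0],[-0.1,0.0,-0.0,0.01,0.03,19.2,0],[-0.1,0.0,-0.0,0.01,0.04,20.7,0],[-0.1,0.0,-0.0,0.01,0.04,22.2,0],[-0.1,0.0,-0.0,0.01,0.04,22.53,0],[-0.1,0.0,-0.0,0.01,0.04,22.87,0],[-0.1,0.0,-0.0,0.01,0.04,23.2,0]]
```

View pics/w5.png

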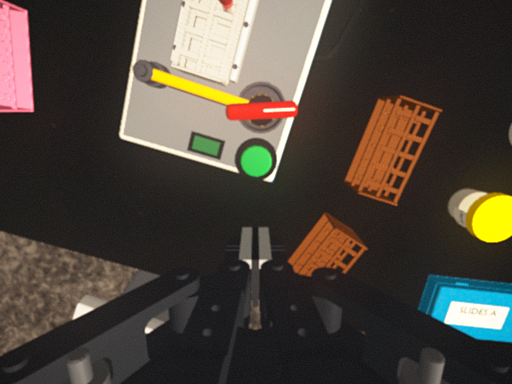

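```bash
python3 - <<'E'
from h import *
z=np.load('last_wrist.npz');W=cloud(z['d'],z)
v=np.load('mix.npy');R=np.array([[np.cos(v[2]),-np.sin(v[2])],[np.sin(v[2]),np.cos(v[2])]]);q=(W[...,:2]-v[:2])@R*1000
def circ(zl,zh,c,r):
    m=(W[...,2]>zl)&(W[...,2]<zh)&(np.hypot(q[...,0]-c[0],q[...,1]-c[1])<r);P=q[m].astype(np.float32);return len(P),cv2.minEnclosingCircle(P),np.percentile(P,[2,98],axis=0).round(1).tolist()
print('collar',circ(.049,.057,(-34,-75),36))
print('button',circ(.047,.056,(-98,-88),24))
# wall tops: direction and rack sides
for s in (1,-1):
    m=(abs(W[...,2]-.064)<.003)&(abs(q[...,1]-s*34)<5)&(q[...,0]>-12)&(q[...,0]<95);P=q[m];print('wall',s,len(P),np.polyfit(P[:,0],P[:,1],1))
E
```

```text
collar (330, ((-34.81093978881836, -75.36209106445312), 29.869829177856445), [[-63.4, -102.5], [-6.1, -48.3]])
button (751, ((-98.67001342773438, -88.33799743652344), 19.8287410736084), [[-115.8, -105.7], [-80.8, -70.6]])
wall 1 194 [-3.29572156e-03  3.54057111e+01]
wall -1 560 [-2.36184517e-03 -3.43812788e+01]
```

Call:
step_arm([
  [0, 0, 0, 0, 0, 5, 0],
  [0, 0, 0, 0, 0, 10, 0],
  [0, 0, 0, 0, 0, 15, 0],
  [0, 0, 0, 0, 0, 19, 0],
  [0, 0, 0, 0, 0, 21, 0],
  [0, 0, 0, 0, 0, 22, 0],
  [0, 0, 0, 0, 0, 22.3, 0],
  [0, 0, 0, 0, 0, 22.6, 0],
])

```text
clock: 17.45
eef_pos: [0.4928, -0.0133, 0.0668]
orientation: [-0.0, 0.978, 0.208, 0.001]
wrist_force: [-1.3, 0.9, 2.8]
opening: 0.002
```

Call:
step_arm([
  [0, 0, 0, 0, 0, 0.2, 0],
  [0, 0, 0, 0, 0, 0.4, 0],
  [0, 0, 0, 0, 0, 0.4, 0],
])

```text
clock: 17.82
eef_pos: [0.4931, -0.0133, 0.0631]
orientation: [-0.0, 0.978, 0.208, 0.001]
wrist_force: [-0.7, 0.4, 4.6]
opening: 0.003
```

Call:
step_arm([
  [0, 0, 0, 0, 0, 0.2, 0],
  [0, 0, 0, 0, 0, 0.4, 0],
  [0, 0, 0, 0, 0, 0.4, 0],
])

```text
clock: 18.2
eef_pos: [0.4935, -0.0133, 0.0617]
orientation: [0.002, 0.978, 0.208, 0.001]
wrist_force: [-27.7, -2.0, 80.3]
opening: 0.001
```

Force jumped, so the button is on its bottom stop. I retreat and check.

Call:
step_arm([
  [0, 0, 0, 0, 0, -1, 0],
  [0, 0, 0, 0, 0, -4, 0],
  [0, 0, 0, 0, 0, -10, 0],
  [0, 0, 0, 0, 0, -16, 0],
  [0, 0, 0, 0, 0, -22, 0],
  [0, 0, 0, 0, 0, -23, 0],
  [0, 0, 0, 0, 0, -23, 0],
  [0, 0, 0, 0, 0, -23, 0],
])

```text
clock: 19.2
eef_pos: [0.4924, -0.0128, 0.2905]
orientation: [0.001, 0.978, 0.208, 0.0]
wrist_force: [-0.9, -0.7, -0.4]
opening: 0.002
```

```bash
python3 chk.py w6.png; python3 -c "
from h import *
z=np.load('last_wrist.npz');W=cloud(z['d'],z);hsv=cv2.cvtColor(z['im'],cv2.COLOR_RGB2HSV).astype(int)
g=(hsv[...,0]>50)&(hsv[...,0]<85)&(hsv[...,1]>110)&(np.hypot(W[...,0]-.497,W[...,1]+.012)<.017);print('button z',np.median(W[g][:,2]))
a,d,c=snap('side');save(cv2.resize(a[165:261,172:300],None,fx=5,fy=5,interpolation=cv2.INTER_CUBIC),'s3.png')"
```

```text
now [ 0.4924 -0.0128  0.2905] yaw 24.0 t 19.2 F [-0.9 -0.7 -0.4] open 0.002
[]
n 1001 top z [0.12270346 0.12355827 0.12420043]
((0.5558315515518188, 0.007970504462718964), (0.015739798545837402, 0.06870690733194351), 27.133333206176758) [0.55894962 0.00894354] wing yaw 116.80307750609367 turn rad 1.2322347111273266
bar 942 [(-40, array([-35.5, -39.2])), (-20, array([-36.1, -20. ])), (0, array([-35.7,   0.2])), (20, array([-35.5,  20. ])), (40, array([-34.9,  36.1]))] slope rad [ 8.98798288e-03 -3.55677437e+01]
rack x [-22.22893618 -21.53544484  45.94294549]
button z 0.05095144069940296
```

View pics/s3.png

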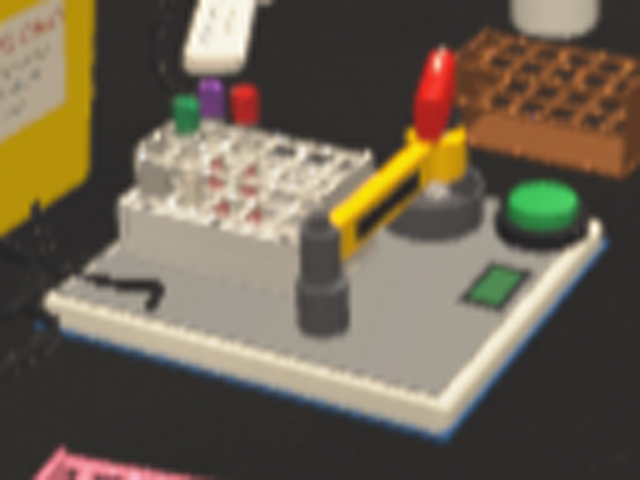

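The side crop shows the rack home with its tubes upright, the gate across it, the knob down and turned, and the button up. The arm is clear, so I hand in.

```bash
python3 -c "
from workcell import job
print(job.sign_off())"
```

```text
the job is handed in; nothing more can be done
None
```

I pushed the rack home against the end stop and swung the gate shut by its knob. I then pressed the knob down, turned it to its stop, released it, and pressed the start button. The job was handed in at about 19 s of the 67 s allowed; no verdict was reported.

| Last check | Measured | Wanted |
|---|---|---|
| Rack front plate, x in the mixer frame | about -22.2 mm | -22 mm when home |
| Knob turn | about 1.23 rad | at least 1.05 rad |
| Knob down by itself after release | about 14 mm | at least 10 mm |
| Button top height | about 51 mm, same as before the press | up again |
| Gate angle | about 0.01 rad from the bar's slope | below 0.04 rad |

The tubes are upright and the arm is clear of everything.

- **Gate angle:** the wing's measured centre lies about 3 mm in front of its nominal place. That suggests up to about 0.02 rad instead of 0.01, still within the limit. I left it without a further nudge.
- **Forces:** the knob press read 26 N on the wrist, more than its 6 N spring. The fingertip press on the button ended at about 80 N on its bottom stop, below the 120 N wrist limit.
- **Bystanders:** I did not measure the cup or bottles again, but the arm never worked near them.

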